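# Close the draught shield and tare the balance

### The job

Tare the balance with the glass draught shield for the empty weighing boat that already stands on its pan: first slide the glass lid of the draught shield fully shut by pushing its black pull, and only then press the blue tare key lightly with your fingertips, let it spring back and withdraw. Do not pinch the pull, push hard, press the orange or grey key, touch the boat or the pan, or shift anything on the bench.

Things in the scene. Friction and masses are not known exactly. Their poses are not given: they have to be found in the camera images.
- fine_balance: White bench balance with a dark key deck, a sloping display and behind it a glass draught chamber: 300 deep (its x) x 204 wide (its y) x 140 high to the chamber rails. Fixed to the bench. Origin at the centre of its underside; its +x points from the front (keys, towards the robot) to the back, z up. The chamber spans x = -17 to 148 mm and y = -90 to 90 mm; the display housing in front of it (x = -75 to -19 mm) is up to 84 mm high.
- shield_lid (a joint): How far the glass lid on top of the chamber stands open, in m: 0 is shut, it grows as the lid slides back along the balance's +x, stops at 0.095. At the shut end the stop is at -0.002. It counts as fully shut at 0.006 or less. Lid 158 x 160 mm, 4 mm thick, 0.3 kg, moves along the balance's x only; it stays where it is left and takes about 1.5 N to push.
- pull_rear: Rear half of the black pull, an upright bar at the lid's front edge: the whole bar is 12 mm thick (x), 60 mm wide (y) and 24 mm tall. Origin at the foot of its rear face, in the middle of the width, on the grey front strip (16 mm deep) of the lid, 1.4 mm above the glass behind it and about 142 mm above the bench; moves with the lid; axes as the balance. Pushing this rear face towards the balance's -x closes the lid.
- pull_front: Front half of the black pull; origin at the foot of its front face, 12.2 mm in front of that of the rear half; axes as the balance. Fingers pressing on both halves at once count as a pinch.
- tare_cap: Blue tare key (mark: two white arrows meeting at a line), 26 (x) x 34 (y) mm, one of three in a row across the key deck, 56 mm apart; their order differs. Origin at the centre of its top face, about 65 mm above the bench and 13 mm above the deck (10 mm above its grey bezel of 34 x 42 mm); z up. Pressed straight down.
- tare_key (a joint): Travel of the tare key in m: 0 up, 0.005 fully down. Spring of 1.2 N per mm; it registers from 0.002 (2.4 N) and springs back by itself.
- power_cap: Orange power key (white ring mark), same size and make as the tare key; origin at the centre of its top face. To be left alone.
- power_key (a joint): Travel of the orange key in m, 0 up, 0.005 fully down.
- menu_cap: Grey key (three white lines), same size and make as the tare key; origin at the centre of its top face. To be left alone.
- menu_key (a joint): Travel of the grey key in m, 0 up, 0.005 fully down.
- pan: Round steel weighing pan, 92 mm across, in the chamber, its top 10 mm above its origin (centre of its underside, 62 mm behind the balance's centre, 50 mm above the bench). Not to be touched.
- weigh_boat: Small loose white plastic weighing boat, 68 x 68 x 17 mm, on the pan; origin at the centre of its underside. Not to be touched.
- amber_jar: Loose amber jar with black cap, 52 mm across, 66 mm tall, left of the balance; origin at the centre of its underside. Bystander.
- spatula: Loose spatula with black grip, 15 x 168 x 10 mm, lying left of the balance. Bystander.
- cal_weight: Loose knobbed steel weight, 31 mm across, 49 mm tall, at the left beside the other balance; origin at the centre of its underside. Bystander.
- tweezers: Loose steel tweezers, 14 x 120 x 9 mm, lying at the left. Bystander.
- vial_0: Loose clear vial with black cap, 23 mm across, 52 mm tall, right of the balance; origin at the centre of its underside. Bystander.
- vial_1: Loose clear vial with white cap, 23 mm across, 52 mm tall, right of the balance; origin at the centre of its underside. Bystander.

How it is judged:
On the way, in this order (a step that is already met when the one before it is completed fails the run):
1. the fingers push on the rear of the pull while the lid is still open (contact force between the fingers and pull_rear above 0.4 N and value of joint shield_lid above 0.01 m), for 0.05 s.
2. the lid of the draught shield is pushed fully shut (6 mm or less) (value of joint shield_lid below 0.006 m), for 0.2 s.
3. with the lid shut, the fingers press the blue tare key down 2 mm or more (value of joint tare_key above 0.002 m and contact force between the fingers and tare_cap above 0.8 N and value of joint shield_lid below 0.006 m), for 0.1 s.
At the end, for the whole second after the job is handed in: The lid is shut to within 6 mm, all three keys are up again, the boat stands on the pan within 6 mm of where it was and the bystanders within 10 mm of where they were (value of joint shield_lid below 0.006 m and value of joint each of tare_key, power_key, menu_key below 0.0008 m and distance of weigh_boat from where it was at the start of the episode below 0.006 m and linear speed of weigh_boat below 0.01 m/s and distance of each of amber_jar, spatula, cal_weight, tweezers, vial_0, vial_1 from where it was at the start of the episode below 0.01 m); the robot touches nothing.
It fails at once if the tare key is pressed while the lid is open (value of joint tare_key above 0.0015 m and value of joint shield_lid above 0.008 m).
It fails at once if the orange or the grey key is pressed (value of joint any of power_key, menu_key above 0.001 m).
It fails at once if the tare key is pressed with over 15 N or the pull is pushed with over 20 N (contact force between the fingers and tare_cap above 15 N or (contact force between the fingers and pull_rear above 20 N or contact force between the fingers and pull_front above 20 N)).
It fails at once if the pull is pinched (over 2 N on its front and its rear half at once) (contact force between the fingers and pull_rear above 2 N and contact force between the fingers and pull_front above 2 N).
It fails at once if the robot touches the boat or the pan, the boat shifts over 6 mm or a bystander over 10 mm ((contact force between any of the arm, the fingers and weigh_boat above 0.3 N or contact force between any of the arm, the fingers and pan above 0.3 N) or (distance of weigh_boat from where it was at the start of the episode above 0.006 m or distance of any of amber_jar, spatula, cal_weight, tweezers, vial_0, vial_1 from where it was at the start of the episode above 0.01 m)).
It also fails if it takes over 48 s, if anything falls off the work surface, if the arm or the gripper's body presses on something with over 40 N, if the wrist force passes 120 N, or if a joint passes its speed limit or range.

### The arm

A 6-joint arm with a two-finger parallel gripper is mounted at the origin on a cart in front of the work surface, level with it; the furniture and walls round the work are solid. World frame = base frame: x ahead of the robot, y to its left, z up, the work surface at z = 0. Lengths are in m, angles in rad, forces in N, time in s.
With the tool pointing down it reaches from about 0.375 to 0.975 m from the base axis. Payload 3.8 kg.
Tool frame: the origin (TCP) lies midway between the tips of the shut fingers; the grasp point (between the pads) lies 19 mm behind it; x points along the fingers, y is the direction in which the jaws open and shut, and the axes are right-handed (so a half turn about x gives the same grasp; the last joint's range is limited). The gripper opens to 88 mm and grips with 3 to 60 N. Pads are 18 mm wide; open, the fingers measure 123 mm over their backs; the gripper's body (75 mm by 187 mm) begins 45 mm behind the grasp point.
Start: joints at [1.303, 0.264, 1.604, -0, 1.274, -0.037], TCP at [0.154, 0.657, 0.239] pointing down, gripper open.
Joint ranges: [-2.63, 2.63], [-0.94, 2.18], [0.31, 2.57], [-1.31, 4.45], [0, 2.66], [-2.55, 2.55]. Speed limits (rad/s): [2.57, 2.57, 3.14, 3.14, 3.14, 3.14].

### API

Orientations are given as a rotation vector (axis times angle).
In Python, from cell import manip, inverse_kinematics, cams, order gives the robot as it stands. Calls block until the motion is done:
- manip.move_pose(position, orientation): joint-space move of the TCP to a pose.
- manip.move_linear(position, rate=0.15, rot=None): straight line of the TCP; rot=None keeps the orientation; rate is the mean speed in m/s.
- manip.set_joints(angles): joint-space move.
- manip.set_gripper(opening, force=None): finger opening in m; force is the grip in N (None keeps the last); returns when the fingers have stopped.
- manip.dwell(seconds).
- inverse_kinematics(position, orientation): joint angles nearest the present ones, or None.
- manip.state(): the state.
- cams.capture(name): name is "scene" or "top"; returns a dict with "image" (400x640x3 uint8, blue, green, red), "z_map" (400x640 float32, m along the optical axis (not along the pixel's ray), 0 where there is no reading), "intrinsics" (3x3 intrinsics, pixels), "position" and "orientation" of the camera in the world. Camera axes: x right, y down, z forward; pixel columns grow to the right and rows downward; lengths in m; the calibration is good to about 2 mm. A picture is of the moment at which its call begins.
A pose or a line that the arm cannot do raises manip.IKError and nothing moves.
- order.close_job(): hands the job in, once; it reports no verdict.
The state is a dict: "clock": time; "joint_pos": joint angles; "joint_velocities": joint speeds; "tau": joint torques, N m; "tool_pos": TCP position; "tcp_rot": TCP orientation; "contact_force": force on the tool from outside, world axes, zero at the start; "moment": the same for the moment, N m; "gripper_width": finger opening in m.
Only numpy, scipy, OpenCV 4.12 (cv2) and the standard library are available. Lean on these libraries where they do the work, as an engineer would, in place of code of your own. Each camera call takes 0.05 s, during which the arm holds its last target.

## Working session

There is one attempt and no reset: what is moved stays moved. The work goes in short steps, each a Python script; the robot and the scene stay as the last script left them, time stands still between calls to the robot, and variables do not carry over. Pictures are saved under pics/ and viewed, and the job is handed in when it is done.

```bash
mkdir -p pics; ls; python3 - <<'E'
from cell import manip,cams
import cv2,numpy as np
for n in("scene","top"):
    c=cams.capture(n); cv2.imwrite(f"pics/{n}0.png",c["image"]); np.savez(f"{n}0.npz",**c)
    print(n,c["position"],c["orientation"],c["intrinsics"].tolist())
s=manip.state(); print(s["clock"],s["tool_pos"],s["tcp_rot"],s["contact_force"],s["gripper_width"])
E
```

```text
pics
scene [-0.01094365 -0.81426444  0.90578444] [-2.16033288  0.60640919 -0.30797314] [[392.1556485087044, 0.0, 315.6073757381828], [0.0, 392.1556485087044, 205.15566469506203], [0.0, 0.0, 1.0]]
top [0.34975206 0.03667902 1.15677151] [-2.13891569  2.13821555 -0.20659409] [[394.98042825538823, 0.0, 317.247726935098], [0.0, 394.98042825538823, 204.71095045285196], [0.0, 0.0, 1.0]]
0.1 [0.15425096 0.65650276 0.23754622] [ 0.17970827  1.56348491 -0.18272789] [ 0.33028203  0.10974022 -0.36066261] 0.08790130535741622
```

View pics/scene0.png

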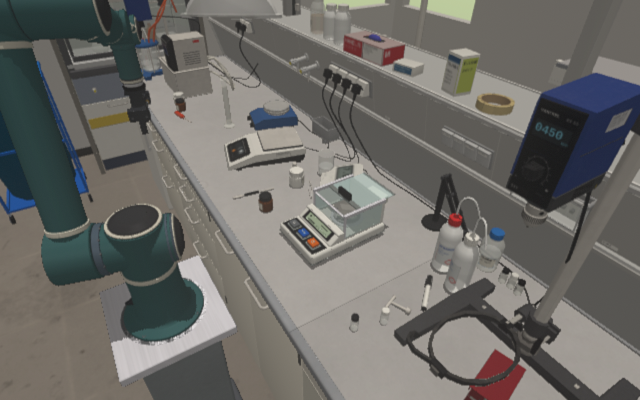

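View pics/top0.png

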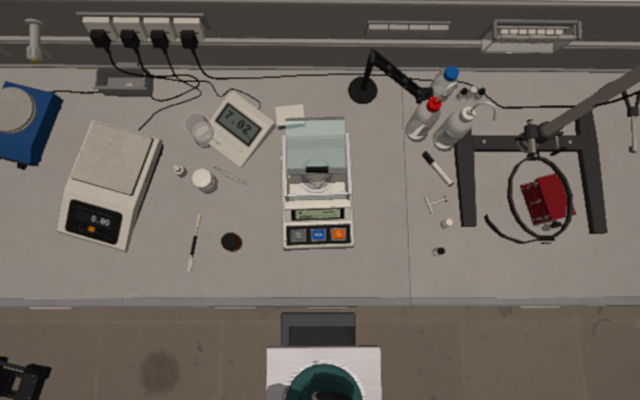

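The scene view shows the balance at about (330,215). The top view shows it at (318,185), with the keys grey (298,234), blue (318,234) and orange (339,234), and the black pull near (316,169). I'll zoom in and measure.

```bash
cat > h.py <<'E'
import numpy as np,cv2
from scipy.spatial.transform import Rotation as R
def ray(c,u,v):
    K=c["intrinsics"]; d=np.linalg.inv(K)@np.array([u,v,1.]); return R.from_rotvec(c["orientation"]).as_matrix()@d
def onz(c,u,v,z):
    d=ray(c,u,v); p=c["position"]; return p+d*(z-p[2])/d[2]
def proj(c,P):
    q=R.from_rotvec(c["orientation"]).as_matrix().T@(np.asarray(P)-c["position"]); w=c["intrinsics"]@q; return w[:2]/w[2]
def depthpt(c,u,v):
    return c["position"]+ray(c,u,v)*c["z_map"][int(round(v)),int(round(u))]
E
python3 - <<'E'
from h import *
for n,(x0,y0,w,h) in(("top",(270,105,100,150)),("scene",(270,160,130,110))):
    c=np.load(f"{n}0.npz"); im=c["image"]
    cv2.imwrite(f"pics/{n}0z.png",cv2.resize(im[y0:y0+h,x0:x0+w],None,fx=4 if n=="top" else 5,fy=4 if n=="top" else 5,interpolation=cv2.INTER_CUBIC)) 
    hsv=cv2.cvtColor(im,cv2.COLOR_BGR2HSV)
    for name,lo,hi in(("blue",(105,130,90),(125,255,255)),("orange",(5,150,120),(18,255,255))):
        m=np.zeros(im.shape[:2],np.uint8); m[y0:y0+h,x0:x0+w]=cv2.inRange(hsv,lo,hi)[y0:y0+h,x0:x0+w]
        m=cv2.morphologyEx(m,cv2.MORPH_CLOSE,np.ones((5,5)))
        k,_,st,ce=cv2.connectedComponentsWithStats(m)
        for i in range(1,k):
            if st[i,4]>20: print(n,name,st[i],ce[i].round(1),onz(c,*ce[i],.065).round(4),depthpt(c,*ce[i]).round(4))
E
```

```text
top blue [313 230  12   9 101] [318.2 234.1] [0.4594 0.0138 0.065 ] [0.4595 0.0138 0.0638]
top orange [333 229  12  10 112] [338.5 233.6] [ 0.4609 -0.0424  0.065 ] [ 0.4609 -0.0424  0.0647]
scene blue [298 228  11   9  59] [303.2 231.8] [0.4581 0.0153 0.065 ] [0.4579 0.015  0.0654]
scene orange [307 237  12  10  73] [312.7 241.7] [ 0.4602 -0.0407  0.065 ] [ 0.4589 -0.0429  0.0674]
```

View pics/top0z.png

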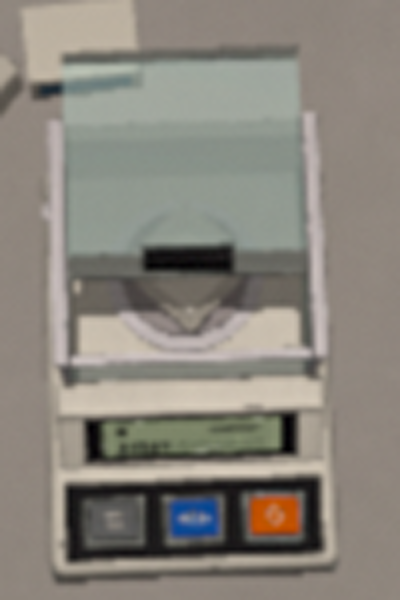

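View pics/scene0z.png

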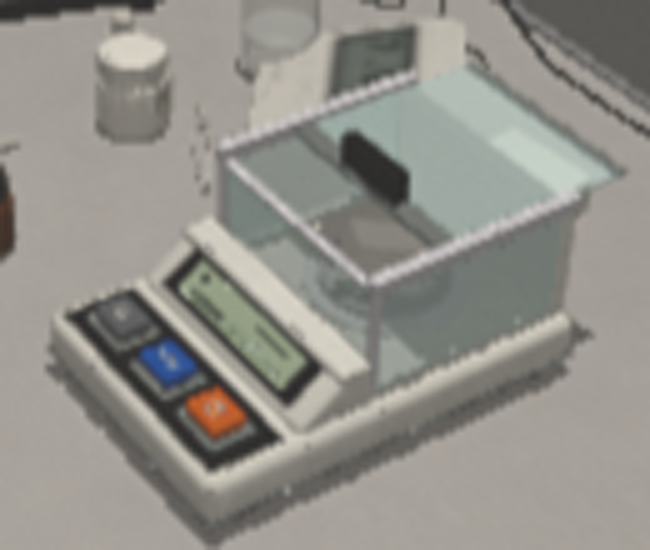

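```bash
python3 - <<'E'
from h import *
for n,(x0,y0,w,h) in(("top",(295,155,45,25)),("scene",(330,180,30,30))):
    c=np.load(f"{n}0.npz"); im=c["image"]
    m=np.zeros(im.shape[:2],np.uint8); m[y0:y0+h,x0:x0+w]=(im[y0:y0+h,x0:x0+w].max(2)<60)
    k,_,st,ce=cv2.connectedComponentsWithStats(m)
    for i in range(1,k):
        if st[i,4]>15: 
            print(n,st[i],ce[i].round(1),onz(c,*ce[i],.154).round(4))
            v,u=np.nonzero(_==i); P=np.array([depthpt(c,a,b) for a,b in zip(u,v)])
            print(np.percentile(P,[2,20,50,80,98],axis=0).round(4))
            r=cv2.minAreaRect(np.c_[u,v].astype(np.float32)); print(r)
            if n=="top": # top face corners
                for a,b in cv2.boxPoints(r): print(a,b,onz(c,a,b,.166).round(4),onz(c,a,b,.142).round(4))
c=np.load("top0.npz")
# grey key: between; depth rows
P=[depthpt(c,u,234) for u in range(285,352,1)]
print([(round(p[1],3),round(p[2],3)) for p in P])
hsv=cv2.cvtColor(c["image"],cv2.COLOR_BGR2HSV)
print(c["image"][160:180,316].max(1))
print(c["z_map"][155:180,316].round(3), [onz(c,316,v,.166)[0].round(4) for v in range(155,180)])
# rails edges
for u,v in((285,195.),(350,195),(284,248),(353,247)): print(u,v,onz(c,u,v,.14).round(4),onz(c,u,v,.02).round(4))
E
```

```text
top [306 167  22   6 131] [316.6 169.5] [0.62   0.0197 0.154 ]
[[ 0.6145 -0.0073  0.1415]
 [ 0.6156  0.0031  0.1537]
 [ 0.6175  0.0188  0.1627]
 [ 0.6216  0.0369  0.1655]
 [ 0.6245  0.0473  0.1677]]
((316.5, 169.5), (5.0, 21.0), 90.0)
306.0 167.0 [0.6233 0.0473 0.166 ] [0.63   0.0475 0.142 ]
327.0 167.0 [ 0.6236 -0.0071  0.166 ] [ 0.6302 -0.0082  0.142 ]
327.0 172.0 [ 0.6102 -0.0071  0.166 ] [ 0.6165 -0.0081  0.142 ]
306.0 172.0 [0.61   0.0472 0.166 ] [0.6163 0.0475 0.142 ]
scene [339 187  12  14  92] [344.5 193.4] [0.6197 0.0217 0.154 ]
[[ 0.6107 -0.0091  0.147 ]
 [ 0.6129 -0.0017  0.1505]
 [ 0.6146  0.0155  0.1602]
 [ 0.6179  0.033   0.1656]
 [ 0.6239  0.0463  0.1679]]
((344.30487060546875, 193.24392700195312), (16.08589744567871, 6.246950626373291), 38.65980529785156)
[(np.float64(0.107), np.float64(0.05)), (np.float64(0.104), np.float64(0.05)), (np.float64(0.101), np.float64(0.052)), (np.float64(0.098), np.float64(0.053)), (np.float64(0.096), np.float64(0.049)), (np.float64(0.093), np.float64(0.048)), (np.float64(0.09), np.float64(0.054)), (np.float64(0.087), np.float64(0.049)), 
[... 2641 characters left out ...]
64(0.653), np.float64(0.6503), np.float64(0.6476), np.float64(0.6449), np.float64(0.6422), np.float64(0.6395), np.float64(0.6369), np.float64(0.6342), np.float64(0.6315), np.float64(0.6288), np.float64(0.6261), np.float64(0.6234), np.float64(0.6208), np.float64(0.6181), np.float64(0.6154), np.float64(0.6128), np.float64(0.6101), np.float64(0.6074), np.float64(0.6048), np.float64(0.6021), np.float64(0.5995), np.float64(0.5968), np.float64(0.5942), np.float64(0.5915)]
285 195.0 [0.5545 0.1023 0.14  ] [0.5787 0.1101 0.02  ]
350 195 [ 0.5549 -0.0684  0.14  ] [ 0.5791 -0.0808  0.02  ]
284 248 [0.4161 0.1031 0.14  ] [0.4239 0.1109 0.02  ]
353 247 [ 0.4186 -0.074   0.14  ] [ 0.4268 -0.087   0.02  ]
```

The measurements agree: all heights are as given, the keys are 56 mm apart and the yaw is about 2°. The blue key is in the middle at (0.459, 0.0145) and the pull's rear face is near x=0.625, y=0.020. Next I'll close the gripper and approach behind the pull.

```bash
cat >> h.py <<'E'
YAW=0.033
def rot(yaw=YAW):
    c,s=np.cos(yaw),np.sin(yaw)
    return R.from_matrix(np.array([[0,-s,c],[0,c,s],[-1,0,0.]])).as_rotvec()
E
python3 - <<'E'
from h import *
from cell import manip,cams
manip.set_gripper(0.0,10)
manip.move_linear([0.16,0.657,0.31],rate=.3)
manip.move_pose([0.655,0.021,0.26],rot())
s=manip.state();print(s["clock"],s["tool_pos"],s["contact_force"],s["gripper_width"])
manip.move_linear([0.655,0.021,0.153],rate=.12)
s=manip.state();print(s["clock"],s["tool_pos"],s["contact_force"])
for n in("scene","top"):
    c=cams.capture(n); cv2.imwrite(f"pics/{n}1.png",cv2.resize(c["image"][110:270,250:400],None,fx=3.7,fy=3.7,interpolation=cv2.INTER_CUBIC))
E
```

```text
4.6333 [0.65501989 0.0218917  0.26008407] [-0.08643829  0.1491753  -0.18778196] 0.0006893625266952824
5.675 [0.65579608 0.02101244 0.15406258] [-0.20447612  1.06173104  1.05863932]
```

View pics/scene1.png

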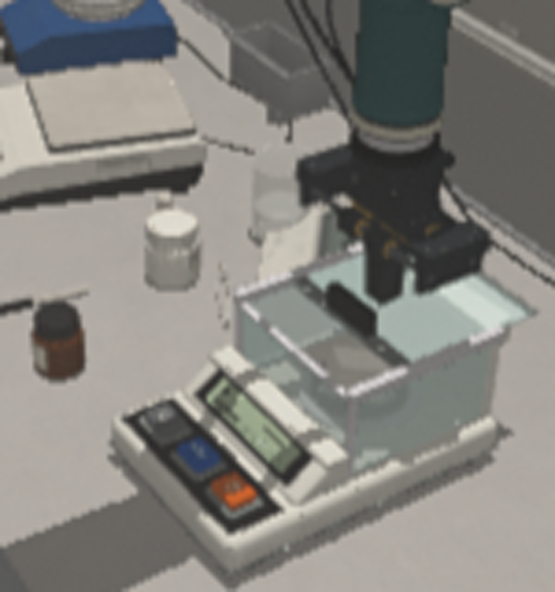

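The fingers hang just behind the pull, clear of the glass. Next I'll push along the balance's -x in small steps, watching the force.

```bash
python3 - <<'E'
from h import *
from cell import manip,cams
d=np.array([-np.cos(YAW),-np.sin(YAW),0])
p0=np.array([0.655,0.021,0.153]); s=0; log=[]
s=0.010; manip.move_linear(p0+d*s,rate=.05)
f0=manip.state()["contact_force"]
while s<0.110:
    step=.004 if s<.045 else .0015
    s+=step; manip.move_linear(p0+d*s,rate=.03)
    st=manip.state(); f=(st["contact_force"]-f0)@-d
    log.append((round(s,4),round(float((st["tool_pos"]-p0)@d),4),round(float(f),2)))
    if f>5: break
    if st["clock"]>24: break
print(log, f0, st["clock"])
np.save("end.npy",np.array([s]))
for n in("scene","top"):
    c=cams.capture(n); cv2.imwrite(f"pics/{n}2.png",cv2.resize(c["image"][110:270,250:400],None,fx=3.7,fy=3.7,interpolation=cv2.INTER_CUBIC))
E
```

```text
[(0.014, 0.0142, 0.18), (0.018, 0.0182, -0.44), (0.022, 0.0223, 0.27), (0.026, 0.0264, 0.15), (0.03, 0.0304, -0.45), (0.034, 0.0344, -0.09), (0.038, 0.0384, 0.11), (0.042, 0.0424, 0.52), (0.046, 0.0464, -0.06), (0.0475, 0.0476, 0.9), (0.049, 0.049, 0.77), (0.0505, 0.0506, 0.32), (0.052, 0.0522, 0.9), (0.0535, 0.0537, 0.73), (0.055, 0.0552, 1.22), (0.0565, 0.0567, -0.08), (0.058, 0.0582, 0.67), (0.0595, 0.0597, 0.71), (0.061, 0.0612, -0.26), (0.0625, 0.0627, 0.09), (0.064, 0.0642, 0.53), (0.0655, 0.0657, 0.85), (0.067, 0.0672, 0.81), (0.0685, 0.0687, -0.39), (0.07, 0.0702, 0.9), (0.0715, 0.0717, 0.11), (0.073, 0.0732, 1.32), (0.0745, 0.0747, 0.02), (0.076, 0.0749, 5.61)] [-0.00545489  0.14382795  0.21196892] 13.675
```

View pics/scene2.png

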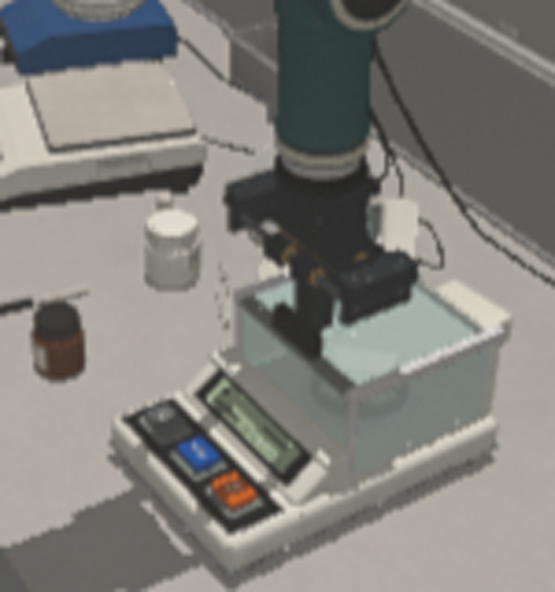

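The lid hit its stop with a force jump at 75 mm, and its strip lies at the front rail. I'll back off, lift and check the image.

```bash
python3 - <<'E'
from h import *
from cell import manip,cams
d=np.array([-np.cos(YAW),-np.sin(YAW),0])
p0=np.array([0.655,0.021,0.153])
manip.move_linear(p0+d*.055,rate=.05)
manip.move_linear(p0+d*.055+[0,0,.11],rate=.2)
manip.move_pose([0.459,0.24,0.26],rot())
s=manip.state();print(s["clock"],s["tool_pos"],s["contact_force"])
for n in("scene","top"):
    c=cams.capture(n); np.savez(f"{n}3.npz",**c); cv2.imwrite(f"pics/{n}3.png",cv2.resize(c["image"][110:270,250:400],None,fx=3.7,fy=3.7,interpolation=cv2.INTER_CUBIC))
    im=c["image"]
    hsv=cv2.cvtColor(im,cv2.COLOR_BGR2HSV); m=cv2.inRange(hsv,(105,130,90),(125,255,255)); m[:220]=0;m[250:]=0;m[:,:290]=0;m[:,330:]=0
    v,u=np.nonzero(m); 
    if len(u): print(n,u.mean(),v.mean(),onz(c,u.mean(),v.mean(),.065))
E
```

```text
16.0667 [0.45934781 0.23941312 0.25948808] [-0.0316774   0.04644545 -0.35066246]
scene 303.08 231.88 [0.45763844 0.01512529 0.065     ]
top 318.1625 234.0875 [0.45938559 0.01397932 0.065     ]
```

View pics/top3.png

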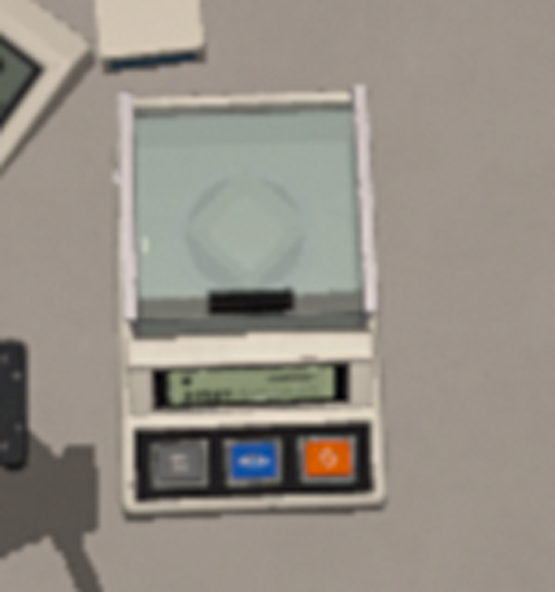

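View pics/scene3.png

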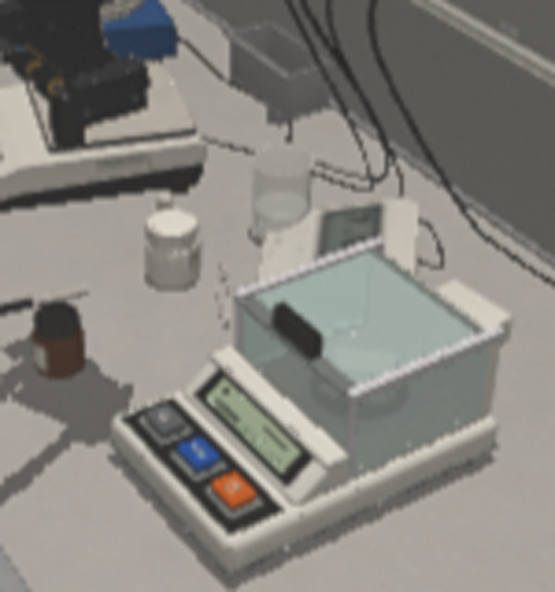

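The lid is shut, with the strip against the front rail and no gap, and the boat is centred. The blue key is at top-crop (253,461), which is (0.459, 0.0145) in the world. I'll press in small steps with averaged force.

```bash
python3 - <<'E'
from h import *
from cell import manip,cams
manip.move_pose([0.459,0.0145,0.15],rot())
manip.move_linear([0.459,0.0145,0.075],rate=.08)
def F(n=6):
    a=[]
    for _ in range(n): manip.dwell(.04); a.append(manip.state()["contact_force"][2])
    return float(np.mean(a))
f0=F(); log=[]; z=0.070
manip.move_linear([0.459,0.0145,z],rate=.04)
while z>0.0565:
    z-=.001; manip.move_linear([0.459,0.0145,z],rate=.03)
    f=F(5)-f0; log.append((round(z,4),round(float(manip.state()["tool_pos"][2]),4),round(f,2)))
    if f>4.2: break
print(f0,log)
manip.dwell(.3)
c=cams.capture("scene")
cv2.imwrite("pics/press.png",cv2.resize(c["image"][110:270,250:400],None,fx=3.7,fy=3.7,interpolation=cv2.INTER_CUBIC))
print(manip.state()["clock"])
E
```

```text
-0.031551635099897335 [(0.069, 0.0691, 0.24), (0.068, 0.068, 0.5), (0.067, 0.067, 0.43), (0.066, 0.066, 0.54), (0.065, 0.065, 0.39), (0.064, 0.0641, 1.54), (0.063, 0.0631, 2.29), (0.062, 0.0621, 3.52), (0.061, 0.0611, 4.65)]
23.2417
```

View pics/press.png

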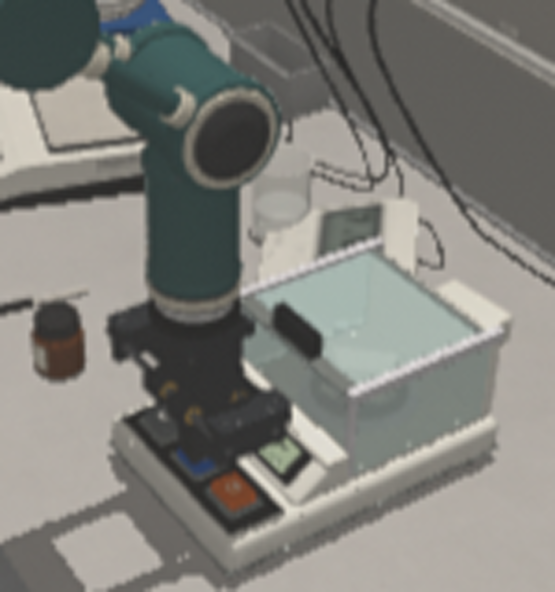

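The force rises at about 1.15 N/mm to roughly 4.3 N, which is the key spring at about 3.7 mm of travel. The fingers are on the blue key only and the lid is still shut. Next I'll withdraw and check.

```bash
python3 - <<'E'
from h import *
from cell import manip,cams
manip.move_linear([0.459,0.0145,0.085],rate=.05)
manip.move_linear([0.459,0.0145,0.24],rate=.2)
manip.move_pose([0.459,0.24,0.26],rot())
manip.dwell(.3)
s=manip.state();print(s["clock"],s["tool_pos"],s["contact_force"])
for n in("scene","top"):
    c=cams.capture(n); a=np.load(f"{n}0.npz"); b=np.load(f"{n}3.npz")
    im=c["image"]; cv2.imwrite(f"pics/{n}4.png",cv2.resize(im[110:270,150:480],None,fx=2.4,fy=2.4,interpolation=cv2.INTER_CUBIC))
    dd=cv2.absdiff(im,b["image"]).max(2); print(n,"changed px vs before press",(dd[110:270,275:480]>40).sum())
    dd=cv2.absdiff(im,a["image"]).max(2)[110:280,150:480]; cv2.imwrite(f"pics/{n}4d.png",cv2.resize(dd,None,fx=2.4,fy=2.4))
c=np.load("top3.npz")
c=cams.capture("top"); im=c["image"]
m=np.zeros(im.shape[:2],np.uint8); m[180:200,295:340]=im[180:200,295:340].max(2)<60
k,l,st,ce=cv2.connectedComponentsWithStats(m)
print([ (st[i],onz(c,*ce[i],.16).round(4)) for i in range(1,k) if st[i,4]>20])
E
```

```text
26.0083 [0.45927575 0.23891248 0.25997234] [-0.43830904 -0.45118403  0.52616566]
scene changed px vs before press 0
top changed px vs before press 0
[(array([307, 189,  22,   6, 124], dtype=int32), array([0.5598, 0.0172, 0.16  ]))]
```

View pics/top4.png

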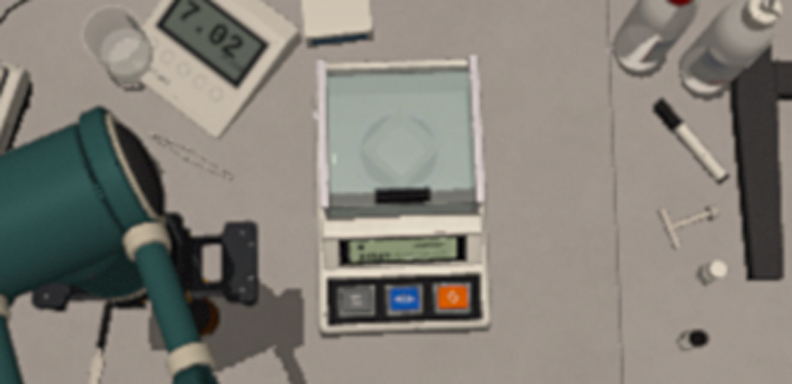

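View pics/top4d.png

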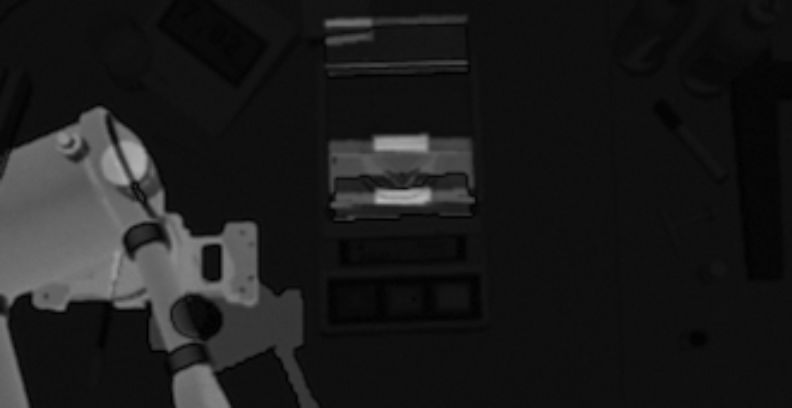

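The lid is still shut, the keys are back up, and nothing differs except the lid and the arm with its shadow. The arm is free in the air, so I'm handing in.

```bash
python3 -c "
from cell import order,manip
order.close_job(); print(manip.state()['clock'])"
```

```text
the job is handed in; nothing more can be done
the job is handed in; nothing more can be done
```

I slid the lid shut and then tared the balance, and the job is handed in. It gave no verdict, so the results below are my own checks.

- **Lid:** I pushed the rear of the black pull with closed fingers at about 1 N until the lid reached its stop. The force jumped to 5.6 N there, against the 20 N limit. Before and after the press, the pictures showed the lid's front strip at the front rail.
- **Tare key:** I pressed the blue middle key straight down in 1 mm steps. The force rose by about 1.15 N per mm, matching the key's spring, to about 4.3 N net at roughly 3.7 mm. I then withdrew.
- **After the press:** The pictures of the balance and everything to its right were unchanged from just before the press, so the keys, lid and boat were as they should be. The robot was clear of everything about 26 s into the 48 s limit.

No check failed or disagreed. In the last top picture the arm partly hid the jar and spatula to the left of the balance. It passed well above them, and nothing that could be seen had moved.

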